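Set the tile jig's stop in its notch and slide a tile up to it

ROBOT

A 7-joint arm with a two-finger parallel gripper is mounted at the origin on the work surface. World frame = base frame: x ahead of the robot, y to its left, z up, the work surface at z = 0. Lengths are in m, angles in rad, forces in N, time in s.
With the tool pointing down it reaches from about 0.4 to 0.85 m from the base axis. Payload 10.4 kg.
Tool frame: the origin (TCP) lies between the finger pads; the fingertips stand 8 mm ahead of it and the grasp point (between the pads) lies 11 mm behind it; z points along the fingers, y is the line along which they close (so a half turn about z gives the same grasp; the last joint's range is limited). The gripper opens to 85 mm and grips with 20 to 120 N. Pads are 22 mm wide; open, the fingers measure 114 mm over their backs; the gripper's body (76 mm by 85 mm) begins 54 mm behind the grasp point. The pads swing forward as they close: fully open they stand 13 mm farther back than shut.
Start: joints at [-0.023, 0.332, -0.065, 1.46, 0.022, 1.35, -0.088], TCP at [0.625, 0, 0.214] pointing down, gripper open.
Joint ranges: [-2.6, 2.6], [-0.5, 2.12], [-1.47, 1.34], [0.16, 2.42], [-1.27, 4.41], [0.06, 2.06], [-2.6, 2.6]. Speed limits (rad/s): [2.22, 2.22, 2.79, 2.79, 3.14, 3.14, 3.14].

INTERFACE

Orientations are given as a 3x3 rotation matrix whose columns are the frame's x, y, z axes.
In Python, from rig import r, eyes, workorder gives the robot as it stands.
- The arm moves only by the tool drive_tool, never from a script. Its arguments are lists of equal length, an entry for each row: "delta_rot": the turn, a rotation vector about the tool's x, y, z each as a share of pi/4 rad, from -1 to 1, a list of three; "offset": the shift along the tool's x, y, z each as a share of 100 mm, from -1 to 1, a list of three; "fingers": the finger opening in mm, from 0 to 85.4. In form: {"delta_rot": [[ax, ay, az], ...], "offset": [[x, y, z], ...], "fingers": [fingers, ...]}. A call has 1 to 12 rows; each row is the pose to reach, as a shift and turn from the pose commanded when the call began, along the tool's axes at that moment; what a row does not reach only later rows make up. A row lasts 1/10 s, in which the tool goes at most 50 mm and 8.59 degrees, less where a joint would pass 70% of its speed; a pose out of reach is approached as far as the arm can. A call with a number of a shift or a turn outside -1 to 1 is refused whole. A call with a gripper value outside its range is refused whole. The fingers move at their own pace and stop on an object; the grip force is fixed at half the most. Time passes only in rows, so rows that repeat a pose let the fingers close. It gives the time, the measured TCP pose, the force, the opening and the grip force at its end, in the units of the state.
- r.sense(): the state, without advancing time (a new reading comes with each control period).
- eyes.snapshot(name): name is "scene" or "side" or "wrist"; returns the picture (400x640x3 uint8, red, green, blue); there is no depth.
- eyes.calibration(name): a dict with "fx", "fy", "cx", "cy" (pixels), "rvec" (rotation vector, rad) and "tvec" (3), from world to camera coordinates, as OpenCV has them; the wrist camera has in their place "hand_eye" (4x4, takes a point from camera to tool coordinates, whose origin is the TCP and whose axes are the flange's). Camera axes: x right, y down, z forward; pixel columns grow to the right and rows downward; lengths in m; the calibration is good to about 2 mm. The wrist camera is an equidistant fisheye: a pixel r from the principal point sees the ray r / f radians off the axis. A picture is of the moment at which its call begins: read the wrist's pose just before it. calibration takes no time and is no camera call.
- workorder.close_job(): hands the job in; it is judged then, once.
The state is a dict: "t": time; "qpos": joint angles; "dq": joint speeds; "joint_efforts": joint torques, N m; "eef_pos": TCP position; "tcp_rot": TCP orientation; "ft_force": force on the tool from outside, world axes, zero at the start; "ft_torque": the same for the moment, N m; "grip_width": opening from 0.0 (shut) to 1.0 (fully open); "grasp_force": force on a finger pad.
Only numpy, scipy, OpenCV 4.12 (cv2) and the standard library are available. Lean on these libraries where they do the work, as an engineer would, in place of code of your own. Each camera call takes 0.05 s, during which the arm holds its last target. There are 200 camera calls.

TASK

Get the cutting jig ready for the next tile: push the sliding stop along its rail until it drops into the notch of the index clip. Then slide the tile back along the board until its end rests flat against the stop's blade, with the stop still seated in the notch. Only push with the fingers: lift nothing, and leave the jar, the modelling tool and the phone where they are.

Things in the scene. Friction and masses are not known exactly. Their poses are not given: they have to be found in the camera images.
- jig: Fixed white board 210 x 520 x 12 mm with an aluminium rail (30 wide, top 27 mm above the table) along the jig's y. Origin: on the table under the rail's centre line; the board spans x -160 to +50 and y -240 to +280 mm in the jig frame, the rail y -230 to +269. The robot is on its -x side. Position and yaw vary.
- clip: Dark steel clip 26 x 96 mm on the rail's top, place along the rail varies. Origin: notch line at rail top (27 mm above the table), axes as the jig's. 2 mm plate, two ridges 4 mm higher with tops 5 mm either side of the notch line (sloping 17 deg outside over 13 mm, steep into the V notch), two screw heads; nothing over 6 mm above the rail. With the stop seated, 30 mm of it shows on each side.
- stop (a joint): Sliding stop's place along the rail, m, growing to the jig's +y; at 0 its middle is at jig y = -160 mm; travel 300 mm. Starts at 0 to 50 mm, the notch 80 mm or more ahead in +y. Friction about 2.5 N (plus 15 N per m/s). The push rises by about 3 N on the first ridge, dips to nothing as the stop snaps into the notch; then about 14 N forces it out, either way.
- stop_mid (a point): Reference point of the stop: rail centre line, middle of the stop, rail top height. Seated when level with clip's origin along y. The stop is a grey block 50 (x) x 36 (y) mm, 36 to 62 mm above the table, on two legs astride the rail, with an open tunnel under it.
- stop_back (a point): Centre of the block's flat -y side face (50 mm wide, 26 mm high), 49 mm above the table: the place to push.
- stop_face (a point): On the +y face of the stop's aluminium blade, which the tile must meet: the blade is 10 mm thick, spans x -96 to -24 mm in the jig frame and 14 to 46 mm above the table; its +y face is flush with the block's +y side. This point is at x = -58 mm in the jig frame, 19 mm above the table.
- plunger (a joint): Height of the stop's sprung plunger, m: 0 at its lowest (on the bare rail), about 3 mm on a ridge of the clip, about 0 again in the notch. Its black knob (20 mm across, 12 mm high) stands on the block, top about 78 mm above the table.
- tile: Loose flat terracotta tile 50 (x) x 80 (y) x 14 mm, about 0.11 kg, lying on the board (top 26 mm above the table) on the robot's side of the rail, beyond the notch in +y, roughly parallel to the rail. Origin: centre of its underside; axes roughly the jig's.
- tile_end (a point): Middle of the tile's -y end face (40 mm from its centre), the end that must meet the blade; 7 mm above the board.
- jar: Bystander: closed glass jar 64 mm across, 72 mm high, on the table beyond the rail. Origin: centre of its underside.
- loop_tool: Bystander: wooden modelling tool about 165 mm long, 12 mm thick, lying along y on the board's edge near the robot. Origin: underside of the handle's middle.
- phone: Bystander: black phone 74 x 150 x 9 mm lying on the table beyond the rail. Origin: centre of its underside.
Not all that is in view belongs to the job. Of the things like the tile, leave any that is blue; of the rest the smaller one is meant.

How it is judged:
On the way, in this order (a step that is already met when the one before it is completed fails the run):
1. the stop is seated in the clip's notch (y of stop_mid in the frame of clip between -0.003 and 0.003 m and value of joint plunger below 0.002 m), for 0.2 s.
2. the tile's end rests flat against the blade, with the stop still seated (all of step 1 and y of tile_end in the frame of stop_face between -0.003 and 0.004 m and x of tile_end in the frame of stop_face between -0.025 and 0.025 m and angle between the y axis of tile and the y axis of jig, either way round below 0.1 rad), for 0.2 s.
At the end, for the whole second after the job is handed in: The stop's middle is within 3 mm of the notch line with its plunger down (under 2 mm); the tile's end is within 4 mm of the blade's face, within 25 mm of the blade's middle sideways and within 0.1 rad of square; everything is at rest and released (all of step 2 and linear speed of tile below 0.01 m/s and velocity of joint stop between -0.01 and 0.01 m/s); the robot touches nothing.
It fails at once if the tile is lifted or tipped (height (world z) of tile above 0.02 m or angle between tile's own z axis and vertical above 0.25 rad).
It fails at once if the jar is moved more than 15 mm or lifted (distance of jar from where it was at the start of the episode above 0.015 m).
It fails at once if the loop tool is moved more than 15 mm or lifted (distance of loop_tool from where it was at the start of the episode above 0.015 m).
It fails at once if the phone is moved more than 15 mm or lifted (distance of phone from where it was at the start of the episode above 0.015 m).
It fails at once if the jar is tipped over (angle between jar's own z axis and vertical above 0.5 rad).
It also fails if it takes over 51 s, if anything falls off the work surface, if the arm or the gripper's body presses on something with over 40 N, if the wrist force passes 120 N, or if a joint passes its speed limit or range.

## Working session

There is one attempt and no reset: what is moved stays moved. The work goes in short steps, Python scripts to look and compute and a tool call to move; the robot and the scene stay as the last step left them, time stands still between calls to the robot, and variables do not carry over. Pictures are saved under pics/ and viewed, at most 10 in all, crops included, and the job is handed in when it is done.

Besides the shell and the picture viewer there is one more tool, called after ">>>" as name(argument=value, ...) on one line, values as JSON. drive_tool: Moves the arm, as the interface text tells. Shift numbers are shares of 100 mm and turn numbers shares of pi/4 rad, none past 1 either way. Its arguments: {"type":"object","properties":{"delta_rot":{"type":"array"},"offset":{"type":"array"},"fingers":{"type":"array"}},"required":["delta_rot","offset","fingers"]}

```bash
mkdir -p pics; python3 - <<'E'
from rig import r,eyes
import cv2
s=r.sense();print(s['t'],s['eef_pos'],s['tcp_rot'])
for n in("scene","side"):
    cv2.imwrite(f"pics/{n}0.png",cv2.cvtColor(eyes.snapshot(n),cv2.COLOR_RGB2BGR));print(n,eyes.calibration(n))
E
```

```text
0.0 [ 6.24586455e-01 -2.01941326e-05  2.12794165e-01] [[-8.50897872e-06  9.99998942e-01 -1.45470394e-03]
 [ 9.99999996e-01  8.38506235e-06 -8.51893013e-05]
 [-8.51770134e-05 -1.45470466e-03 -9.99998938e-01]]
scene {'fx': 457.57318286929114, 'fy': 457.57318286929114, 'cx': 318.1038021892492, 'cy': 202.45868934840257, 'rvec': array([ 1.49030729,  2.17942773, -0.77789027]), 'tvec': array([ 0.12271682, -0.35556199,  1.33941895])}
side {'fx': 449.81227666338503, 'fy': 449.81227666338503, 'cx': 329.5317070040044, 'cy': 192.4292939784957, 'rvec': array([ 2.15102699, -0.68235244,  0.33231171]), 'tvec': array([-0.3774525 ,  0.25294333,  0.71667345])}
```

View pics/scene0.png

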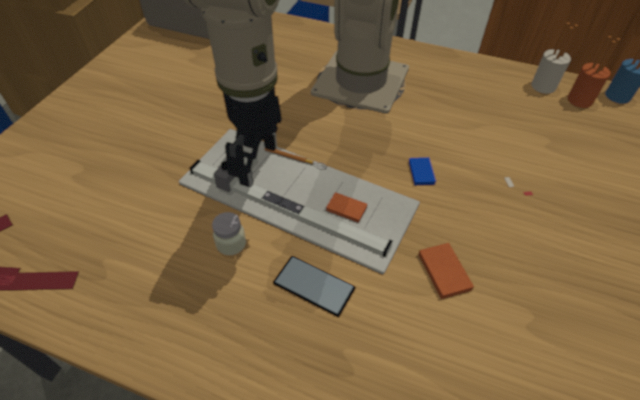

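View pics/side0.png

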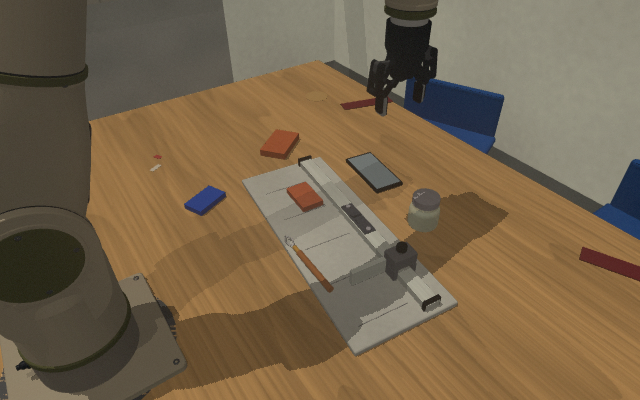

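```bash
python3 - <<'E'
import cv2
a=cv2.imread("pics/side0.png")[148:358,235:475];cv2.imwrite("pics/sidec.png",cv2.resize(a,(684,598),interpolation=cv2.INTER_CUBIC))
a=cv2.imread("pics/scene0.png")[125:275,175:425];cv2.imwrite("pics/scenec.png",cv2.resize(a,(800,480),interpolation=cv2.INTER_CUBIC))
E
```

```text
(no output)
```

View pics/sidec.png

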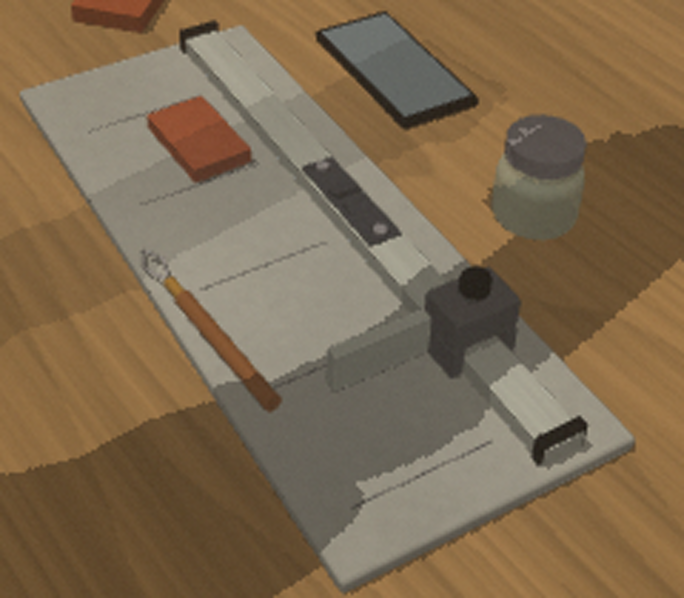

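View pics/scenec.png

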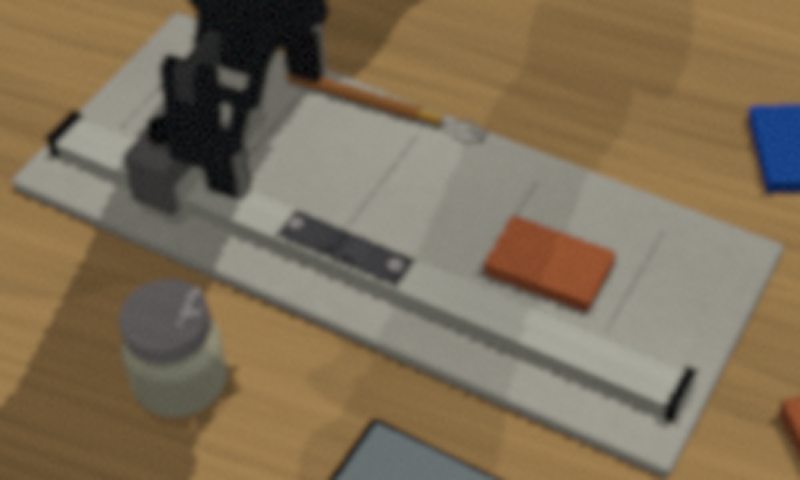

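```bash
cat > h.py <<'E'
import numpy as np,cv2
from rig import r,eyes
from scipy.optimize import least_squares
C={n:eyes.calibration(n) for n in("scene","side")}
def K(c):return np.array([[c['fx'],0,c['cx']],[0,c['fy'],c['cy']],[0,0,1.]])
def proj(n,P):
    c=C[n];return cv2.projectPoints(np.array(P,float).reshape(-1,1,3),c['rvec'],c['tvec'],K(c),None)[0].reshape(-1,2)
def hit(n,uv,z):
    c=C[n];R=cv2.Rodrigues(c['rvec'])[0];o=-R.T@c['tvec']
    d=(R.T@np.linalg.inv(K(c))@np.c_[np.atleast_2d(uv),np.ones(len(np.atleast_2d(uv)))].T).T
    return o+d*((z-o[2])/d[:,2])[:,None]
cr={"side":lambda p:np.array(p)/2.85+[235,148],"scene":lambda p:np.array(p)/3.2+[175,125]}
E
python3 - <<'E'
from h import *
np.set_printoptions(precision=4,suppress=True)
B=np.array([[-.16,.28],[.05,.28],[-.16,-.24],[.05,-.24]])
px={"side":[(22,95),(240,28),(345,580),(632,440)],"scene":[(781,247),(668,468),(178,15),(15,183)]}
def T(p,b):
    c,s=np.cos(p[2]),np.sin(p[2]);return b@np.array([[c,s],[-s,c]])+p[:2]
def f(p):return np.concatenate([(proj(n,np.c_[T(p,B),np.full(4,.012)])-cr[n](px[n])).ravel() for n in px])
q=least_squares(f,[.6,0,0],loss='soft_l1',x_scale=[.1,.1,.1]);print("jig",q.x);print(f(q.x).reshape(-1,2))
np.save("jig.npy",q.x);p=q.x
def J(w):
    c,s=np.cos(p[2]),np.sin(p[2]);return (w[:,:2]-p[:2])@np.array([[c,-s],[s,c]])
def show(l,n,uv,z):
    w=hit(n,cr[n](uv),z);print(l,n,"\n",np.c_[w[:,:2],J(w)],"mean jig",J(w).mean(0))
show("clip","side",[(305,165),(335,157),(400,233),(372,243)],.029)
show("clip","scene",[(299,211),(412,258),(402,283),(281,235)],.029)
show("screws","side",[(323,165),(380,229)],.032)
show("screws","scene",[(296,222),(397,265)],.032)
show("tile","side",[(148,121),(205,97),(250,148),(196,172)],.026)
show("tile","scene",[(515,218),(614,250),(588,302),(486,262)],.026)
show("knobtop","side",[(475,276)],.078)
show("blocktop","side",[(427,300),(463,338),(519,303)],.062)
show("blade top","side",[(328,348),(424,308)],.046)
show("jar","side",[(545,140)],.072);show("jar","scene",[(167,312)],.072)
show("tool","side",[(275,400),(150,262),(225,340)],.02)
E
```

```text
jig [ 0.5221 -0.0286 -0.1169]
[[-1.5907 -2.659 ]
 [ 0.8349 -2.5808]
 [-1.1565  0.8413]
 [ 1.917  -1.8125]
 [ 0.8278 -1.1994]
 [ 0.2941  0.9536]
 [-1.0947 -1.4301]
 [-2.0179 -0.9572]]
clip side 
 [[ 0.5184  0.0341 -0.011   0.0618]
 [ 0.5424  0.0286  0.0135  0.0592]
 [ 0.5286 -0.0641  0.0106 -0.0345]
 [ 0.5062 -0.0607 -0.012  -0.0338]] mean jig [0.0003 0.0132]
clip scene 
 [[ 0.5065 -0.0555 -0.0124 -0.0285]
 [ 0.5169  0.0345 -0.0125  0.0621]
 [ 0.5395  0.0365  0.0097  0.0667]
 [ 0.531  -0.0577  0.0123 -0.0279]] mean jig [-0.0008  0.0181]
screws side 
 [[ 0.5272  0.0235 -0.001   0.0523]
 [ 0.5176 -0.0552 -0.0014 -0.027 ]] mean jig [-0.0012  0.0126]
screws scene 
 [[ 0.5187 -0.0518 -0.0007 -0.0234]
 [ 0.5285  0.0284 -0.0003  0.0573]] mean jig [-0.0005  0.0169]
tile side 
 [[ 0.4522  0.1509 -0.0904  0.1701]
 [ 0.5057  0.1516 -0.0373  0.177 ]
 [ 0.4984  0.0773 -0.0359  0.1024]
 [ 0.4495  0.0771 -0.0845  0.0965]] mean jig [-0.062   0.1365]
tile scene 
 [[ 0.4547  0.0872 -0.0805  0.1071]
 [ 0.4571  0.1607 -0.0866  0.1804]
 [ 0.5067  0.1579 -0.037   0.1834]
 [ 0.4994  0.0821 -0.0355  0.1073]] mean jig [-0.0599  0.1445]
knobtop side 
 [[ 0.5051 -0.16   -0.0016 -0.1325]] mean jig [-0.0016 -0.1325]
blocktop side 
 [[ 0.4785 -0.1473 -0.0295 -0.123 ]
 [ 0.4754 -0.1841 -0.0282 -0.1599]
 [ 0.5236 -0.1823  0.0194 -0.1525]] mean jig [-0.0128 -0.1452]
blade top side 
 [[ 0.4129 -0.1321 -0.0964 -0.1156]
 [ 0.4835 -0.1404 -0.0253 -0.1156]] mean jig [-0.0608 -0.1156]
jar side 
 [[ 0.643  -0.083   0.1264 -0.0399]] mean jig [ 0.1264 -0.0399]
jar scene 
 [[ 0.6454 -0.0778  0.1282 -0.0345]] mean jig [ 0.1282 -0.0345]
tool side 
 [[ 0.3752 -0.129  -0.1342 -0.1168]
 [ 0.375   0.0201 -0.1518  0.0312]
 [ 0.3774 -0.0699 -0.1389 -0.0579]] mean jig [-0.1416 -0.0478]
```

>>> drive_tool(delta_rot=[[0,0,0.08],[0,0,0.149],[0,0,0.149],[0,0,0.149]], offset=[[-0.4,-0.25,0],[-0.8,-0.5,0],[-1,-0.7,0],[-1,-0.7,0]], fingers=[0,0,0,0])

```text
t: 0.5
eef_pos: [0.5526, -0.1046, 0.2137]
tcp_rot: [[0.123, 0.992, -0.001], [0.992, -0.123, -0.002], [-0.002, -0.001, -1.0]]
ft_force: [0.7, 0.2, 0.9]
grip_width: 0.328
grasp_force: 0.0
```

>>> drive_tool(delta_rot=[[0,0,0],[0,0,0],[0,0,0],[0,0,0],[0,0,0]], offset=[[-0.4,-0.15,0],[-0.8,-0.3,0],[-1,-0.39,0.3],[-1,-0.39,0.6],[-1,-0.39,0.6]], fingers=[0,0,0,0,0])

```text
t: 1.0
eef_pos: [0.5022, -0.194, 0.1498]
tcp_rot: [[0.117, 0.993, -0.006], [0.993, -0.117, 0.002], [0.001, -0.007, -1.0]]
ft_force: [-0.5, 0.3, -0.9]
grip_width: -0.0
grasp_force: 0.0
```

```bash
cat > jp.py <<'E'
from h import *
p=np.load("jig.npy")
s=r.sense();c,sn=np.cos(p[2]),np.sin(p[2]);x=np.array(s['eef_pos'])
print("t",s['t'],"tcp jig mm",((x[:2]-p[:2])@np.array([[c,-sn],[sn,c]])*1e3).round(1),"z",round(x[2]*1e3,1),"F",np.round(s['ft_force'],1))
E
python3 jp.py; python3 -c "
from h import *
cv2.imwrite('pics/side1.png',cv2.resize(cv2.cvtColor(eyes.snapshot('side'),4)[148:358,235:475],(684,598)))"
```

```text
t 1.0 tcp jig mm [  -0.5 -166.6] z 149.8 F [-0.5  0.3 -0.9]
```

View pics/side1.png

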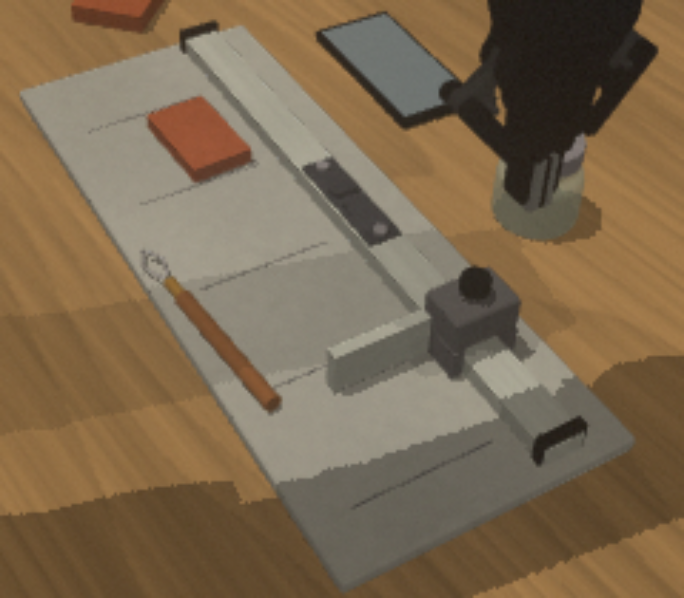

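The picture shows the stop unmoved (knob at crop 475,275) and the shut gripper above the rail behind it. Backing off and descending.

>>> drive_tool(delta_rot=[[0,0,0],[0,0,0],[0,0,0],[0,0,0],[0,0,0],[0,0,0]], offset=[[-0.26,0,0],[-0.26,0,0.3],[-0.26,0,0.6],[-0.26,0,0.85],[-0.26,0,0.98],[-0.26,0,0.98]], fingers=[0,0,0,0,0,0])

```text
t: 1.65
eef_pos: [0.5018, -0.2197, 0.0552]
tcp_rot: [[0.115, 0.993, -0.001], [0.993, -0.115, 0.001], [0.001, -0.001, -1.0]]
ft_force: [-0.3, -0.1, 0.5]
grip_width: 0.003
grasp_force: 0.0
```

```bash
python3 jp.py
```

```text
t 1.65 tcp jig mm [   2.1 -192.2] z 55.2 F [-0.3 -0.1  0.5]
```

>>> drive_tool(delta_rot=[[0,0,0],[0,0,0],[0,0,0],[0,0,0],[0,0,0],[0,0,0],[0,0,0],[0,0,0],[0,0,0],[0,0,0],[0,0,0],[0,0,0]], offset=[[0.05,-0.01,0.02],[0.1,-0.02,0.03],[0.15,-0.02,0.03],[0.2,-0.02,0.03],[0.25,-0.02,0.03],[0.3,-0.02,0.03],[0.35,-0.02,0.03],[0.42,-0.02,0.03],[0.5,-0.02,0.03],[0.58,-0.02,0.03],[0.66,-0.02,0.03],[0.74,-0.02,0.03]], fingers=[0,0,0,0,0,0,0,0,0,0,0,0])

```text
t: 2.85
eef_pos: [0.5083, -0.1463, 0.0527]
tcp_rot: [[0.117, 0.993, 0.0], [0.993, -0.117, -0.0], [-0.0, 0.0, -1.0]]
ft_force: [-0.3, -3.9, -0.6]
grip_width: 0.0
grasp_force: 1.9
```

```bash
python3 jp.py
```

```text
t 2.85 tcp jig mm [   0.  -118.5] z 52.7 F [-0.3 -3.9 -0.6]
```

>>> drive_tool(delta_rot=[[0,0,0],[0,0,0],[0,0,0],[0,0,0],[0,0,0],[0,0,0],[0,0,0],[0,0,0],[0,0,0],[0,0,0],[0,0,0],[0,0,0]], offset=[[0.08,0,0],[0.16,0,0],[0.24,0,0],[0.32,0,0],[0.4,0,0],[0.46,0,0],[0.51,0,0],[0.55,0,0],[0.59,0,0],[0.62,0,0],[0.65,0,0],[0.66,0,0]], fingers=[0,0,0,0,0,0,0,0,0,0,0,0])

```text
t: 4.05
eef_pos: [0.516, -0.0809, 0.0526]
tcp_rot: [[0.116, 0.993, 0.0], [0.993, -0.116, 0.0], [0.0, 0.0, -1.0]]
ft_force: [-0.1, -2.7, 0.3]
grip_width: 0.002
grasp_force: 1.3
```

```bash
python3 jp.py; python3 -c "
from h import *
cv2.imwrite('pics/side2.png',cv2.resize(cv2.cvtColor(eyes.snapshot('side'),4)[180:280,310:430],(720,600)))"
```

```text
t 4.05 tcp jig mm [  0.  -52.6] z 52.6 F [-0.1 -2.7  0.3]
```

View pics/side2.png

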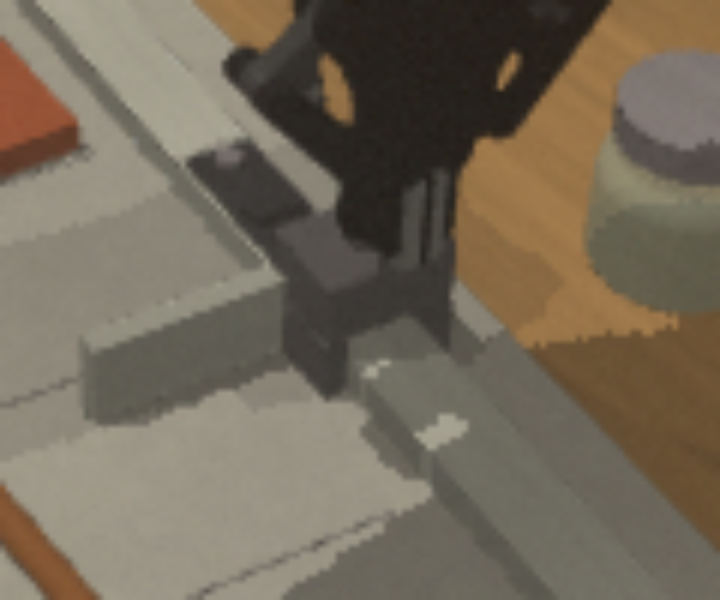

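```bash
python3 -c "
from h import *
p=np.load('jig.npy');c,s=np.cos(p[2]),np.sin(p[2])
def g(uv,z): print(uv,((hit('side',np.array(uv)/6+[310,180],z)[:,:2]-p[:2])@np.array([[c,-s],[s,c]])*1e3).round(1))
g([(83,350),(283,285)],.046)
g([(80,336),(272,272)],.046)
g([(275,228),(380,262),(333,291),(455,245)],.062)
g([(230,156)],.032)
g([(188,157),(243,140)],.029)
"
```

```text
[(83, 350), (283, 285)] [[-99.4 -22.8]
 [-28.  -27. ]]
[(80, 336), (272, 272)] [[-97.2 -16.7]
 [-27.9 -20. ]]
[(275, 228), (380, 262), (333, 291), (455, 245)] [[-25.7 -17.1]
 [ -4.7 -47.2]
 [-25.2 -51.6]
 [ 20.9 -51.8]]
[(230, 156)] [[-1.2 52. ]]
[(188, 157), (243, 140)] [[-12.7  61.7]
 [  9.3  60.5]]
```

>>> drive_tool(delta_rot=[[0,0,0],[0,0,0],[0,0,0],[0,0,0],[0,0,0],[0,0,0],[0,0,0]], offset=[[0.05,0,0],[0.1,0,0],[0.15,0,0],[0.2,0,0],[0.24,0,0],[0.27,0,0],[0.28,0,0]], fingers=[0,0,0,0,0,0,0])

```text
t: 4.8
eef_pos: [0.5193, -0.0529, 0.0526]
tcp_rot: [[0.116, 0.993, 0.0], [0.993, -0.116, 0.0], [0.0, 0.0, -1.0]]
ft_force: [0.4, -2.5, 0.4]
grip_width: -0.004
grasp_force: 1.3
```

```bash
python3 jp.py
```

```text
t 4.8 tcp jig mm [  0.  -24.5] z 52.6 F [ 0.4 -2.5  0.4]
```

>>> drive_tool(delta_rot=[[0,0,0],[0,0,0],[0,0,0]], offset=[[0.02,0,0],[0.04,0,0],[0.05,0,0]], fingers=[0,0,0])

```text
t: 5.1
eef_pos: [0.5198, -0.0495, 0.0528]
tcp_rot: [[0.118, 0.993, 0.0], [0.993, -0.118, -0.001], [-0.001, 0.0, -1.0]]
ft_force: [-1.6, -7.8, 4.2]
grip_width: 0.004
grasp_force: 3.6
```

```bash
python3 jp.py
```

```text
t 5.1 tcp jig mm [  0.1 -21.1] z 52.8 F [-1.6 -7.8  4.2]
```

```bash
python3 jp.py; python3 -c "
from h import *
a=cv2.cvtColor(eyes.snapshot('side'),4)[170:260,330:430];b=cv2.cvtColor(eyes.snapshot('scene'),4)[150:240,205:305]
w=cv2.cvtColor(eyes.snapshot('wrist'),4)
cv2.imwrite('pics/c3.png',np.vstack([np.hstack([cv2.resize(a,(400,360)),cv2.resize(b,(400,360))]),np.hstack([cv2.resize(w,(384,240)),np.zeros((240,416,3),np.uint8)])]))"; python3 jp.py
```

```text
t 5.1 tcp jig mm [  0.1 -21.1] z 52.8 F [-1.6 -7.8  4.2]
t 5.25 tcp jig mm [  0.1 -21. ] z 52.9 F [-2.3 -5.6  3. ]
```

View pics/c3.png

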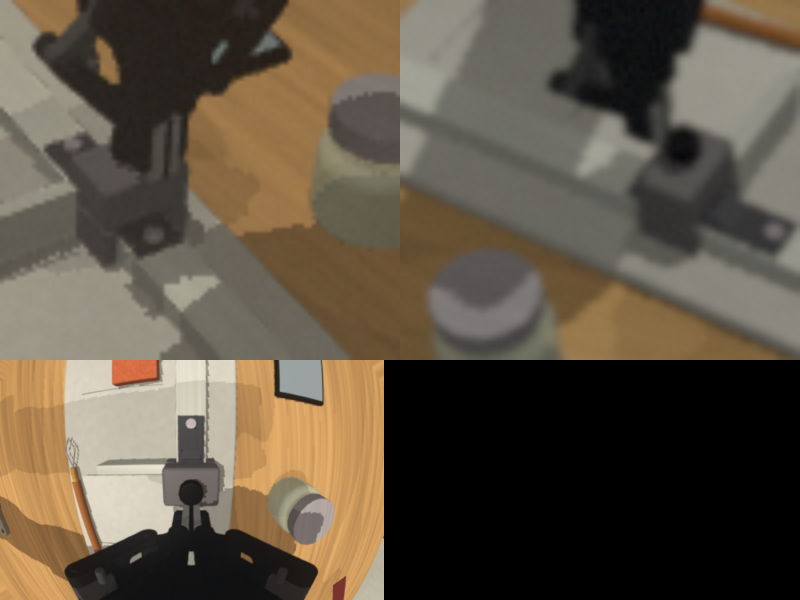

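```bash
python3 -c "
from h import *
s=r.sense();x=np.array(s['eef_pos']);R=np.array(s['tcp_rot'])
for dx in(-11,0,11):
  for dy in(-14,0,14):
    q=x+R@[dx/1e3,dy/1e3,.008];print(dx,dy,((proj('side',q)-[330,170])*4).round(),((proj('scene',q)-[205,150])*4+[400,0]).round())
q=x+R@[0,0,-.02];print('up20',((proj('side',q)-[330,170])*4).round(),((proj('scene',q)-[205,150])*4+[400,0]).round())
"
```

```text
-11 -14 [[139. 228.]] [[648. 141.]]
-11 0 [[163. 219.]] [[634. 158.]]
-11 14 [[187. 210.]] [[620. 175.]]
0 -14 [[127. 215.]] [[664. 148.]]
0 0 [[151. 206.]] [[651. 165.]]
0 14 [[175. 197.]] [[637. 182.]]
11 -14 [[115. 202.]] [[681. 155.]]
11 0 [[139. 193.]] [[668. 172.]]
11 14 [[163. 184.]] [[655. 189.]]
up20 [[154. 163.]] [[647. 131.]]
```

```bash
python3 -c "
import cv2,numpy as np
a=cv2.cvtColor(cv2.imread('pics/c3.png'),6)[:360,:400][2::4,2::4]
print('cols',list(range(24,50)))
for y in range(34,64): print(y*4,' '.join('%3d'%v for v in a[y,24:50]))"
```

```text
cols [24, 25, 26, 27, 28, 29, 30, 31, 32, 33, 34, 35, 36, 37, 38, 39, 40, 41, 42, 43, 44, 45, 46, 47, 48, 49]
136 130 132 127  94  41  36  36  38  37  38  37  38  36  41  72  75  72  50  46  73  71  37  54 102 110 109
140 124 127 122  82  39  36  38  38  38  37  38  37  37  42  70  75  73  50  46  73  68  38  57 101 101 102
144  83  92  82  63  36  37  39  35  36  38  36  37  35  40  71  76  72  45  47  73  60  39  57 103 104 101
148  82  83  79  59  37  36  36  38  37  35  36  36  38  42  72  75  71  44  49  71  61  41  71 101 102  99
152  82  80  82  77  40  36  35  36  38  35  35  35  37  47  72  76  72  44  55  73  59  46  87 101 100 101
156  81  80  82  78  50  39  36  34  37  39  36  37  37  49  71  75  71  45  56  73  62  57  98 105 104 103
160  81  83  81  81  79  57  44  44  40  37  40  36  40  46  71  73  70  42  56  73  65  59  78 107 110 112
164  83  81  83  81  79  63  63  65  59  43  39  36  36  48  72  74  70  43  63  72  64  58  63 104 111 112
168  81  83  82  81  82  83  82  79  62  61  48  37  42  57  71  75  68  38  66  74  63  56  63  96 108 109
172  82  82  83  8
[... 1549 characters left out ...]
  73  73  71  62  46  48  54  58  61  80  86  86  86
232  62  67  68  68  60  56  52  48  47  47  45  52  72  76  84  77  73  48  47  45  49  61  81  86  83  85
236  63  59  59  59  61  74  72  54  49  49  46  54  73  84  86  82  68  47  49  51  53  69  89  87  86  85
240  63  63  58  60  60  77 100  67  53  52  50  52  58  72  72  68  53  51  55  53  62  76 100  90  87  89
244  62  63  61  59  59  82  93 107  74  63  49  51  51  48  49  47  53  63  79  84 106 107 104  98  92 101
248  63  62  61  59  59  82  94 115 116  60  50  50  49  53  55  63  84 106 108 108 109 109 107 104 106 102
252  63  62  59  60  61  82  89  93 100  89  54  55  64  77  86 109 110 108 109 108 106 107 107 106 107 105
```

>>> drive_tool(delta_rot=[[0,0,0],[0,0,0],[0,0,0],[0,0,0],[0,0,0]], offset=[[-0.1,0,0],[-0.25,0,0],[-0.4,0,0],[-0.45,0,0],[-0.45,0,0]], fingers=[0,0,0,0,0])

```text
t: 5.75
eef_pos: [0.5144, -0.0937, 0.0525]
tcp_rot: [[0.118, 0.993, -0.0], [0.993, -0.118, 0.0], [0.0, -0.0, -1.0]]
ft_force: [0.1, 0.3, -0.4]
grip_width: -0.003
grasp_force: 0.0
```

```bash
python3 jp.py; python3 -c "
from h import *
ims={n:cv2.cvtColor(eyes.snapshot(n),4) for n in('side','scene')}
s=r.sense();x=np.array(s['eef_pos']);R=np.array(s['tcp_rot'])
for n in ims:
  cv2.imwrite('pics/raw4%s.png'%n,ims[n])
a=cv2.resize(ims['side'][165:275,325:425],None,fx=4,fy=4);b=cv2.resize(ims['scene'][130:240,200:300],None,fx=4,fy=4)
for im,n,o in((a,'side',[325,165]),(b,'scene',[200,130])):
  q=(proj(n,[x+R@[0,0,d] for d in(-.011,0,.008)])-o)*4
  for k in q: cv2.circle(im,tuple(int(v) for v in k),2,(0,0,255),-1)
  print(n,q.round())
o=np.hstack([a,b]);o=(255*(o/255.)**.6).astype(np.uint8);cv2.imwrite('pics/c4.png',o)"
```

```text
t 5.75 tcp jig mm [ -0.1 -65.5] z 52.5 F [ 0.1  0.3 -0.4]
side [[222. 250.]
 [220. 267.]
 [219. 279.]]
scene [[201. 194.]
 [204. 208.]
 [205. 217.]]
```

View pics/c4.png

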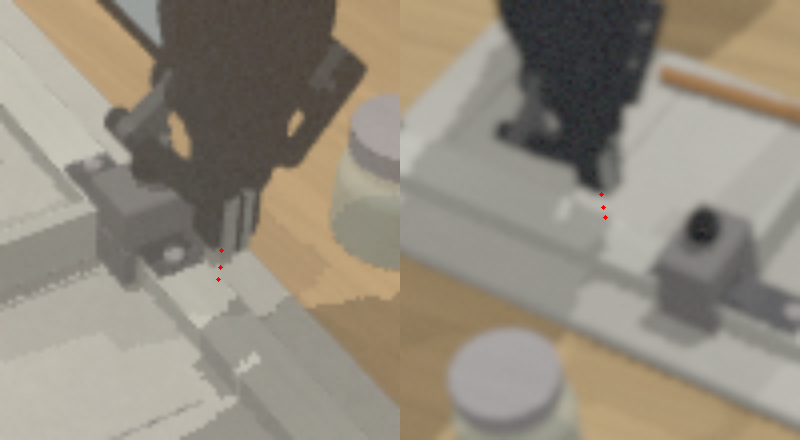

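```bash
python3 -c "
from h import *
p=np.load('jig.npy');c,s=np.cos(p[2]),np.sin(p[2])
def P(n):
  k=C[n];return K(k)@np.c_[cv2.Rodrigues(k['rvec'])[0],k['tvec']]
for a,b in(((232,258),(205,188)),((248,248),(195,187)),((225,260),(214,187))):
  X=cv2.triangulatePoints(P('side'),P('scene'),np.array(a,float)/4+[325,165],np.array(b,float)/4+[200,130]).ravel();X=X[:3]/X[3]
  e=[ (proj('side',X)-np.array(a)/4-[325,165]).round(1).tolist(),(proj('scene',X)-np.array(b)/4-[200,130]).round(1).tolist()]
  print(X.round(4),((X[:2]-p[:2])@np.array([[c,-s],[s,c]])*1e3).round(1),e)
"
```

```text
[ 0.5128 -0.0956  0.0635] [ -1.5 -67.7] [[[-2.2, -0.6]], [[-1.8, 0.6]]]
[ 0.5188 -0.0986  0.0691] [  4.9 -69.9] [[[-2.5, -0.6]], [[-2.1, 0.7]]]
[ 0.5098 -0.0928  0.062 ] [ -4.7 -65.2] [[[-2.7, -0.7]], [[-2.2, 0.7]]]
```

The fingertips triangulate to z ≈ 63 mm, above the block: I was pushing the knob. I'll lower in steps and watch the force.

>>> drive_tool(delta_rot=[[0,0,0],[0,0,0],[0,0,0],[0,0,0]], offset=[[0,0,0.05],[0,0,0.1],[0,0,0.13],[0,0,0.15]], fingers=[0,0,0,0])

```text
t: 6.25
eef_pos: [0.5143, -0.0929, 0.037]
tcp_rot: [[0.116, 0.993, -0.001], [0.993, -0.116, 0.0], [0.0, -0.001, -1.0]]
ft_force: [-0.1, -0.1, 0.9]
grip_width: -0.001
grasp_force: 0.0
```

>>> drive_tool(delta_rot=[[0,0,0],[0,0,0],[0,0,0]], offset=[[0,0,0.02],[0,0,0.03],[0,0,0.03]], fingers=[0,0,0])

```text
t: 6.55
eef_pos: [0.5145, -0.0932, 0.0345]
tcp_rot: [[0.117, 0.993, -0.0], [0.993, -0.117, 0.0], [0.0, -0.0, -1.0]]
ft_force: [0.1, 0.1, -0.8]
grip_width: 0.001
grasp_force: 0.0
```

>>> drive_tool(delta_rot=[[0,0,0],[0,0,0],[0,0,0],[0,0,0],[0,0,0],[0,0,0],[0,0,0],[0,0,0],[0,0,0]], offset=[[0.06,0,0],[0.12,0,0],[0.18,0,0],[0.23,0,0],[0.27,0,0],[0.3,0,0],[0.32,0,0],[0.34,0,0],[0.35,0,0]], fingers=[0,0,0,0,0,0,0,0,0])

```text
t: 7.45
eef_pos: [0.5186, -0.0584, 0.0346]
tcp_rot: [[0.117, 0.993, 0.0], [0.993, -0.117, 0.0], [0.0, 0.0, -1.0]]
ft_force: [0.3, 0.2, -0.2]
grip_width: -0.002
grasp_force: 0.0
```

>>> drive_tool(delta_rot=[[0,0,0],[0,0,0],[0,0,0]], offset=[[0.015,0,0],[0.03,0,0],[0.03,0,0]], fingers=[0,0,0])

```text
t: 7.75
eef_pos: [0.5188, -0.0567, 0.0346]
tcp_rot: [[0.118, 0.993, -0.0], [0.993, -0.118, -0.001], [-0.001, 0.0, -1.0]]
ft_force: [-1.1, -4.4, 0.1]
grip_width: 0.0
grasp_force: 2.4
```

```bash
python3 jp.py
```

```text
t 7.75 tcp jig mm [  0.  -28.3] z 34.6 F [-1.1 -4.4  0.1]
```

>>> drive_tool(delta_rot=[[0,0,0],[0,0,0],[0,0,0]], offset=[[0.01,0,0],[0.02,0,0],[0.03,0,0]], fingers=[0,0,0])

```text
t: 8.05
eef_pos: [0.5192, -0.0538, 0.0346]
tcp_rot: [[0.118, 0.993, -0.0], [0.993, -0.118, -0.001], [-0.001, 0.0, -1.0]]
ft_force: [-1.0, -5.1, 0.9]
grip_width: -0.003
grasp_force: 2.8
```

>>> drive_tool(delta_rot=[[0,0,0],[0,0,0],[0,0,0]], offset=[[0.01,0,0],[0.02,0,0],[0.03,0,0]], fingers=[0,0,0])

```text
t: 8.35
eef_pos: [0.5195, -0.0509, 0.0346]
tcp_rot: [[0.118, 0.993, -0.0], [0.993, -0.118, -0.001], [-0.001, -0.0, -1.0]]
ft_force: [-1.0, -5.5, 0.6]
grip_width: -0.001
grasp_force: 2.9
```

```bash
python3 jp.py
```

```text
t 8.35 tcp jig mm [  0.  -22.4] z 34.6 F [-1.  -5.5  0.6]
```

Climbing the ridge as expected (about 5.5 N). Continuing in 1.5 mm steps, reading the force each time.

>>> drive_tool(delta_rot=[[0,0,0],[0,0,0]], offset=[[0.01,0,0],[0.015,0,0]], fingers=[0,0])

```text
t: 8.55
eef_pos: [0.5197, -0.049, 0.0346]
tcp_rot: [[0.118, 0.993, -0.0], [0.993, -0.118, -0.001], [-0.001, -0.0, -1.0]]
ft_force: [-1.0, -3.4, -0.2]
grip_width: 0.004
grasp_force: 2.3
```

>>> drive_tool(delta_rot=[[0,0,0],[0,0,0]], offset=[[0.01,0,0],[0.015,0,0]], fingers=[0,0])

```text
t: 8.75
eef_pos: [0.5201, -0.0461, 0.0346]
tcp_rot: [[0.117, 0.993, 0.0], [0.993, -0.117, 0.0], [0.001, 0.0, -1.0]]
ft_force: [-0.3, -0.5, 0.1]
grip_width: -0.001
grasp_force: 0.0
```

>>> drive_tool(delta_rot=[[0,0,0],[0,0,0],[0,0,0],[0,0,0],[0,0,0],[0,0,0],[0,0,0]], offset=[[-0.1,0,0],[-0.25,0,0],[-0.35,0,0],[-0.35,0,-0.4],[-0.35,0,-0.8],[-0.35,0,-1],[-0.35,0,-1]], fingers=[0,0,0,0,0,0,0])

```text
t: 9.45
eef_pos: [0.5179, -0.0817, 0.138]
tcp_rot: [[0.117, 0.993, 0.006], [0.993, -0.117, -0.0], [0.001, 0.006, -1.0]]
ft_force: [0.6, 0.2, -0.5]
grip_width: -0.001
grasp_force: 0.0
```

```bash
python3 jp.py; python3 -c "
from h import *
ims={n:cv2.cvtColor(eyes.snapshot(n),4) for n in('side','scene')}
a=cv2.resize(ims['side'][170:270,320:400],None,fx=5,fy=5);b=cv2.resize(ims['scene'][150:250,235:315],None,fx=5,fy=5)
o=np.hstack([a,b]);o=(255*(o/255.)**.6).astype(np.uint8);cv2.imwrite('pics/c5.png',o)"
```

```text
t 9.45 tcp jig mm [  2.  -53.2] z 138.0 F [ 0.6  0.2 -0.5]
```

View pics/c5.png

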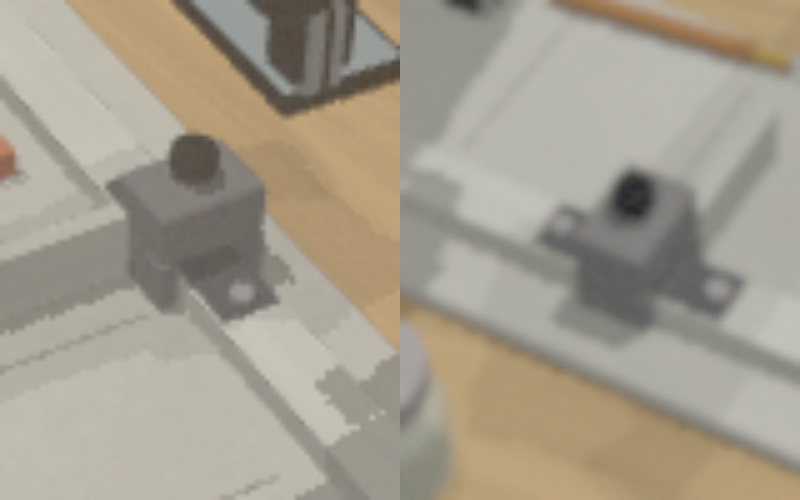

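```bash
python3 -c "
from h import *
p=np.load('jig.npy');c,s=np.cos(p[2]),np.sin(p[2])
def g(n,uv,o,z): print(n,((hit(n,np.array(uv)/5+o,z)[:,:2]-p[:2])@np.array([[c,-s],[s,c]])*1e3).round(1))
g('side',[(125,182),(167,231),(265,187),(220,141)],[320,170],.062)
g('side',[(195,145)],[320,170],.078)
g('side',[(241,292)],[320,170],.032)
g('scene',[(232,183)],[235,150],.078)
g('scene',[(166,222),(317,288)],[235,150],.032)
"
```

```text
side [[-26.6  23.4]
 [-27.2 -10.3]
 [ 21.1  -6. ]
 [ 20.8  27.5]]
side [[-0.5 13.6]]
side [[ -1.7 -27. ]]
scene [[-1.3 15.1]]
scene [[ -1.3 -22. ]
 [ -0.1  55.7]]
```

The picture shows the stop over the clip with clip ends visible both sides (knob at 195,155 and 632,193), seated within measurement error. Now to the tile's far end.

>>> drive_tool(delta_rot=[[0,0,0],[0,0,0],[0,0,0],[0,0,0]], offset=[[0.3,-0.2,0],[0.65,-0.4,0],[1,-0.63,0],[1,-0.63,0]], fingers=[0,0,0,0])

```text
t: 9.95
eef_pos: [0.4623, 0.0302, 0.1332]
tcp_rot: [[0.11, 0.994, -0.003], [0.994, -0.11, 0.001], [0.001, -0.003, -1.0]]
ft_force: [-0.0, -0.3, 0.2]
grip_width: -0.001
grasp_force: 0.0
```

>>> drive_tool(delta_rot=[[0,0,0],[0,0,0],[0,0,0],[0,0,0]], offset=[[0.35,0,0],[0.7,0,0],[1,0,0],[1,0,0]], fingers=[0,0,0,0])

```text
t: 10.35
eef_pos: [0.476, 0.1285, 0.1333]
tcp_rot: [[0.111, 0.994, -0.002], [0.994, -0.111, 0.001], [0.001, -0.002, -1.0]]
ft_force: [0.3, 0.0, -0.2]
grip_width: 0.0
grasp_force: 0.0
```

>>> drive_tool(delta_rot=[[0,0,0],[0,0,0],[0,0,0],[0,0,0]], offset=[[0.3,0,0],[0.6,0,0],[0.7,0,0],[0.7,0,0]], fingers=[0,0,0,0])

```text
t: 10.75
eef_pos: [0.4844, 0.1946, 0.1335]
tcp_rot: [[0.115, 0.993, -0.002], [0.993, -0.115, -0.0], [-0.001, -0.002, -1.0]]
ft_force: [0.7, 0.1, 0.4]
grip_width: 0.002
grasp_force: 0.0
```

```bash
python3 jp.py
```

```text
t 10.75 tcp jig mm [-63.5 217.3] z 133.5 F [0.7 0.1 0.4]
```

>>> drive_tool(delta_rot=[[0,0,0],[0,0,0],[0,0,0],[0,0,0],[0,0,0]], offset=[[0,0,0.3],[0,0,0.6],[0,0,0.85],[0,0,1],[0,0,1]], fingers=[0,0,0,0,0])

```text
t: 11.25
eef_pos: [0.4834, 0.1913, 0.0322]
tcp_rot: [[0.119, 0.993, -0.004], [0.993, -0.119, -0.003], [-0.003, -0.004, -1.0]]
ft_force: [-0.1, -1.5, -0.0]
grip_width: -0.002
grasp_force: 0.0
```

>>> drive_tool(delta_rot=[[0,0,0],[0,0,0],[0,0,0],[0,0,0],[0,0,0]], offset=[[0,0,0.06],[0,0,0.12],[0,0,0.17],[0,0,0.2],[0,0,0.2]], fingers=[0,0,0,0,0])

```text
t: 11.75
eef_pos: [0.4848, 0.1941, 0.0144]
tcp_rot: [[0.117, 0.993, -0.0], [0.993, -0.117, -0.0], [-0.0, -0.0, -1.0]]
ft_force: [-0.4, 0.5, 0.7]
grip_width: -0.002
grasp_force: 0.0
```

```bash
python3 jp.py;python3 -c "
from h import *
ims={n:cv2.cvtColor(eyes.snapshot(n),4) for n in('side','scene')}
a=cv2.resize(ims['side'][155:255,300:380],None,fx=5,fy=5);b=cv2.resize(ims['scene'][150:250,310:390],None,fx=5,fy=5)
o=np.hstack([a,b]);o=(255*(o/255.)**.6).astype(np.uint8);cv2.imwrite('pics/c6.png',o)"
```

```text
t 11.75 tcp jig mm [-63.1 216.8] z 14.4 F [-0.4  0.5  0.7]
```

>>> drive_tool(delta_rot=[[0,0,0],[0,0,0],[0,0,0]], offset=[[0,0,0.02],[0,0,0.04],[0,0,0.04]], fingers=[0,0,0])

```text
t: 12.15
eef_pos: [0.4847, 0.1942, 0.0104]
tcp_rot: [[0.117, 0.993, -0.0], [0.993, -0.117, -0.0], [-0.0, -0.0, -1.0]]
ft_force: [-0.3, 0.4, 0.9]
grip_width: 0.0
grasp_force: 0.0
```

>>> drive_tool(delta_rot=[[0,0,0],[0,0,0],[0,0,0]], offset=[[0,0,0.01],[0,0,0.025],[0,0,0.025]], fingers=[0,0,0])

```text
t: 12.45
eef_pos: [0.4848, 0.1942, 0.0079]
tcp_rot: [[0.117, 0.993, -0.0], [0.993, -0.117, -0.0], [-0.0, -0.0, -1.0]]
ft_force: [-0.2, 0.3, 0.2]
grip_width: -0.002
grasp_force: 0.0
```

```bash
python3 jp.py
```

```text
t 12.45 tcp jig mm [-63.1 216.9] z 7.9 F [-0.2  0.3  0.2]
```

>>> drive_tool(delta_rot=[[0,0,0],[0,0,0],[0,0,0],[0,0,0],[0,0,0],[0,0,0],[0,0,0],[0,0,0],[0,0,0],[0,0,0],[0,0,0],[0,0,0]], offset=[[-0.05,0.02,0],[-0.1,0.02,0],[-0.15,0.02,0],[-0.19,0.02,0],[-0.23,0.02,0],[-0.27,0.02,0],[-0.31,0.02,0],[-0.35,0.02,0],[-0.39,0.02,0],[-0.43,0.02,0],[-0.47,0.02,0],[-0.5,0.02,0]], fingers=[0,0,0,0,0,0,0,0,0,0,0,0])

```text
t: 13.65
eef_pos: [0.4814, 0.1443, 0.0084]
tcp_rot: [[0.117, 0.993, 0.001], [0.993, -0.117, 0.0], [0.001, 0.001, -1.0]]
ft_force: [-0.2, 3.6, 4.8]
grip_width: -0.001
grasp_force: 2.6
```

```bash
python3 jp.py;python3 -c "
from h import *
ims={n:cv2.cvtColor(eyes.snapshot(n),4) for n in('side','scene')}
a=cv2.resize(ims['side'][155:255,290:370],None,fx=5,fy=5);b=cv2.resize(ims['scene'][150:250,280:360],None,fx=5,fy=5)
o=np.hstack([a,b]);o=(255*(o/255.)**.6).astype(np.uint8);cv2.imwrite('pics/c7.png',o)
p=np.load('jig.npy');c,s=np.cos(p[2]),np.sin(p[2])
for n in ims:
  h=cv2.cvtColor(ims[n],cv2.COLOR_BGR2HSV);m=((h[...,0]<12)&(h[...,1]>130)&(h[...,2]>95)).astype(np.uint8)
  k,l,st,ce=cv2.connectedComponentsWithStats(m)
  for i in range(1,k):
    if st[i,4]>100:
      w=hit(n,ce[i],.024)[:,:2]; 
      if abs((w-p[:2])@[-s,c])<.28 and abs(w[0,0]-.47)<.08: 
        pts=np.argwhere(l==i)[:,::-1];W=(hit(n,pts,.026)[:,:2]-p[:2])@np.array([[c,-s],[s,c]])*1e3
        print(n,st[i],W.min(0).round(),W.max(0).round(),W.mean(0).round(1))
"
```

```text
t 13.65 tcp jig mm [-60.6 167. ] z 8.4 F [-0.2  3.6  4.8]
side [294 188  29  21 326] [-92.  98.] [-37. 153.] [-62.8 123.6]
scene [327 193  22  21 261] [-82. 104.] [-35. 150.] [-55.2 124.4]
```

Contact force upward and the tile's near end unchanged (y ≈ 98–104): the fingertips ran onto the tile's top, so they sit about 17.5 mm above the reported TCP height. Lifting off, backing up, going lower.

>>> drive_tool(delta_rot=[[0,0,0],[0,0,0],[0,0,0],[0,0,0],[0,0,0],[0,0,0],[0,0,0],[0,0,0]], offset=[[0,0,-0.1],[0,0,-0.2],[0.25,0,-0.2],[0.5,0,-0.2],[0.5,0,-0.1],[0.5,0,0],[0.5,0,0.03],[0.5,0,0.03]], fingers=[0,0,0,0,0,0,0,0])

```text
t: 14.55
eef_pos: [0.4864, 0.1927, 0.0044]
tcp_rot: [[0.118, 0.993, -0.001], [0.993, -0.118, -0.001], [-0.001, -0.001, -1.0]]
ft_force: [-0.6, 0.1, -0.3]
grip_width: 0.001
grasp_force: 0.0
```

>>> drive_tool(delta_rot=[[0,0,0],[0,0,0],[0,0,0]], offset=[[0,0,0.02],[0,0,0.04],[0,0,0.04]], fingers=[0,0,0])

```text
t: 14.85
eef_pos: [0.4869, 0.1938, 0.0011]
tcp_rot: [[0.117, 0.993, 0.0], [0.993, -0.117, -0.0], [-0.0, 0.0, -1.0]]
ft_force: [0.3, 0.2, 0.1]
grip_width: -0.002
grasp_force: 0.0
```

```bash
cat >> jp.py <<'E'
import sys
if len(sys.argv)>1:
 for n in("side","scene"):
  im=cv2.cvtColor(eyes.snapshot(n),4)
  h=cv2.cvtColor(im,cv2.COLOR_BGR2HSV);m=((h[...,0]<12)&(h[...,1]>130)&(h[...,2]>95)).astype(np.uint8)
  k,l,st,ce=cv2.connectedComponentsWithStats(m)
  for i in range(1,k):
   if st[i,4]>60:
    W=(hit(n,np.argwhere(l==i)[:,::-1],.026)[:,:2]-p[:2])@np.array([[c,-sn],[sn,c]])*1e3
    if -110<W[:,0].mean()<-20 and abs(W[:,1].mean())<250:
     q=cv2.boxPoints(cv2.minAreaRect(W.astype(np.float32)));print(n,len(W),W.min(0).round(1),W.max(0).round(1));print(q.round(1).tolist())
E
python3 jp.py 1
```

```text
t 14.85 tcp jig mm [-60.9 216.7] z 1.1 F [0.3 0.2 0.1]
side 530 [-92.6 100.2] [-37.4 180.3]
[[-94.30000305175781, 177.89999389648438], [-90.5999984741211, 99.0], [-36.20000076293945, 101.5999984741211], [-39.900001525878906, 180.5]]
scene 578 [-83.9 104.4] [-34.2 183.2]
[[-84.69999694824219, 182.8000030517578], [-81.0999984741211, 103.5999984741211], [-34.20000076293945, 105.69999694824219], [-37.79999923706055, 184.89999389648438]]
```

>>> drive_tool(delta_rot=[[0,0,0],[0,0,0],[0,0,0],[0,0,0],[0,0,0],[0,0,0],[0,0,0],[0,0,0],[0,0,0],[0,0,0]], offset=[[0,0,0.01],[0,0,0.02],[-0.05,0,0.02],[-0.1,0,0.02],[-0.15,0,0.02],[-0.19,0,0.02],[-0.23,0,0.02],[-0.27,0,0.02],[-0.31,0,0.02],[-0.34,0,0.02]], fingers=[0,0,0,0,0,0,0,0,0,0])

```text
t: 15.95
eef_pos: [0.4829, 0.16, -0.0008]
tcp_rot: [[0.117, 0.993, 0.0], [0.993, -0.117, 0.0], [0.0, 0.0, -1.0]]
ft_force: [0.1, 0.8, 0.0]
grip_width: -0.002
grasp_force: 0.3
```

```bash
python3 jp.py 1
```

```text
t 15.95 tcp jig mm [-60.9 182.7] z -0.8 F [0.1 0.8 0. ]
side 493 [-93.2  82.7] [-38.7 166.9]
[[-93.69999694824219, 165.89999389648438], [-92.0999984741211, 82.69999694824219], [-38.099998474121094, 83.69999694824219], [-39.70000076293945, 166.89999389648438]]
scene 429 [-84.   94.5] [-36.8 163.6]
[[-85.0999984741211, 162.39999389648438], [-83.19999694824219, 93.5], [-36.5, 94.80000305175781], [-38.400001525878906, 163.6999969482422]]
```

>>> drive_tool(delta_rot=[[0,0,0],[0,0,0],[0,0,0],[0,0,0],[0,0,0],[0,0,0],[0,0,0],[0,0,0],[0,0,0],[0,0,0],[0,0,0],[0,0,0]], offset=[[-0.04,0,0],[-0.09,0,0],[-0.14,0,0],[-0.19,0,0],[-0.24,0,0],[-0.29,0,0],[-0.34,0,0],[-0.38,0,0],[-0.42,0,0],[-0.45,0,0],[-0.47,0,0],[-0.48,0,0]], fingers=[0,0,0,0,0,0,0,0,0,0,0,0])

```text
t: 17.25
eef_pos: [0.4773, 0.1124, -0.0009]
tcp_rot: [[0.117, 0.993, 0.0], [0.993, -0.117, -0.0], [-0.0, 0.0, -1.0]]
ft_force: [-0.1, 1.8, 0.5]
grip_width: 0.002
grasp_force: 0.4
```

>>> drive_tool(delta_rot=[[0,0,0],[0,0,0],[0,0,0]], offset=[[-0.01,0,0],[-0.02,0,0],[-0.03,0,0]], fingers=[0,0,0])

```text
t: 17.55
eef_pos: [0.4769, 0.1096, -0.0009]
tcp_rot: [[0.117, 0.993, 0.0], [0.993, -0.117, 0.0], [0.0, 0.0, -1.0]]
ft_force: [0.3, 1.0, 0.7]
grip_width: -0.002
grasp_force: 0.5
```

```bash
python3 jp.py 1
```

```text
t 17.55 tcp jig mm [-61. 132.] z -0.9 F [0.3 1.  0.7]
side 461 [-93.5  50.5] [-39.6 114.4]
[[-93.5, 50.5], [-39.70000076293945, 50.400001525878906], [-39.599998474121094, 114.30000305175781], [-93.4000015258789, 114.5]]
scene 383 [-84.2  43.6] [-38.1 113.5]
[[-84.9000015258789, 113.0999984741211], [-84.0999984741211, 43.20000076293945], [-38.099998474121094, 43.70000076293945], [-38.900001525878906, 113.5999984741211]]
```

>>> drive_tool(delta_rot=[[0,0,0],[0,0,0],[0,0,0],[0,0,0]], offset=[[-0.01,0,0],[-0.02,0,0],[-0.03,0,0],[-0.04,0,0]], fingers=[0,0,0,0])

```text
t: 18.05
eef_pos: [0.4765, 0.1055, -0.0009]
tcp_rot: [[0.117, 0.993, 0.0], [0.993, -0.117, -0.0], [-0.0, 0.0, -1.0]]
ft_force: [-0.5, 0.6, 1.4]
grip_width: -0.001
grasp_force: 0.4
```

>>> drive_tool(delta_rot=[[0,0,0],[0,0,0]], offset=[[-0.01,0,0],[-0.015,0,0]], fingers=[0,0])

```text
t: 18.25
eef_pos: [0.4763, 0.104, -0.0009]
tcp_rot: [[0.117, 0.993, 0.0], [0.993, -0.117, -0.0], [-0.0, 0.0, -1.0]]
ft_force: [-0.4, 0.8, 0.3]
grip_width: -0.004
grasp_force: 0.3
```

>>> drive_tool(delta_rot=[[0,0,0],[0,0,0]], offset=[[-0.005,0,0],[-0.01,0,0]], fingers=[0,0])

```text
t: 18.45
eef_pos: [0.4762, 0.1031, -0.0009]
tcp_rot: [[0.117, 0.993, 0.0], [0.993, -0.117, 0.0], [0.0, 0.0, -1.0]]
ft_force: [-0.4, 0.4, -0.5]
grip_width: -0.006
grasp_force: 0.3
```

>>> drive_tool(delta_rot=[[0,0,0],[0,0,0]], offset=[[-0.005,0,0],[-0.01,0,0]], fingers=[0,0])

```text
t: 18.65
eef_pos: [0.476, 0.1021, -0.0009]
tcp_rot: [[0.117, 0.993, 0.0], [0.993, -0.117, 0.0], [0.0, 0.0, -1.0]]
ft_force: [-0.1, -0.5, -0.3]
grip_width: -0.0
grasp_force: 0.3
```

>>> drive_tool(delta_rot=[[0,0,0],[0,0,0]], offset=[[-0.005,0,0],[-0.01,0,0]], fingers=[0,0])

```text
t: 18.85
eef_pos: [0.476, 0.1011, -0.0009]
tcp_rot: [[0.117, 0.993, 0.0], [0.993, -0.117, 0.0], [0.0, 0.0, -1.0]]
ft_force: [0.1, 1.5, 0.2]
grip_width: 0.0
grasp_force: 0.3
```

>>> drive_tool(delta_rot=[[0,0,0],[0,0,0]], offset=[[-0.005,0,0],[-0.01,0,0]], fingers=[0,0])

```text
t: 19.05
eef_pos: [0.476, 0.101, -0.0008]
tcp_rot: [[0.116, 0.993, 0.0], [0.993, -0.116, 0.001], [0.001, 0.0, -1.0]]
ft_force: [-0.4, 4.6, -0.1]
grip_width: -0.001
grasp_force: 2.7
```

>>> drive_tool(delta_rot=[[0,0,0],[0,0,0]], offset=[[-0.005,0,0],[-0.01,0,0]], fingers=[0,0])

```text
t: 19.25
eef_pos: [0.4759, 0.1007, -0.0007]
tcp_rot: [[0.116, 0.993, 0.001], [0.993, -0.116, 0.002], [0.002, 0.001, -1.0]]
ft_force: [0.4, 7.7, -1.4]
grip_width: -0.002
grasp_force: 4.1
```

```bash
python3 jp.py 1
```

```text
t 19.25 tcp jig mm [-60.9 123. ] z -0.7 F [ 0.4  7.7 -1.4]
side 401 [-93.4  50.5] [-39.4 107.2]
[[-94.5999984741211, 106.0999984741211], [-92.80000305175781, 50.400001525878906], [-38.79999923706055, 52.099998474121094], [-40.599998474121094, 107.80000305175781]]
scene 374 [-84.7  34.5] [-38.1 105.1]
[[-85.0999984741211, 104.5999984741211], [-84.30000305175781, 34.400001525878906], [-38.0, 34.900001525878906], [-38.79999923706055, 105.0999984741211]]
```

Contact with the blade (7.7 N, well under 14 N). Releasing.

>>> drive_tool(delta_rot=[[0,0,0],[0,0,0],[0,0,0],[0,0,0],[0,0,0],[0,0,0],[0,0,0]], offset=[[0.05,0,0],[0.2,0,0],[0.35,0,0],[0.35,0,-0.3],[0.35,0,-0.7],[0.35,0,-1],[0.35,0,-1]], fingers=[0,0,0,0,0,0,0])

```text
t: 20.05
eef_pos: [0.4824, 0.1344, 0.1033]
tcp_rot: [[0.117, 0.993, 0.007], [0.993, -0.117, 0.001], [0.002, 0.006, -1.0]]
ft_force: [0.2, 0.3, -0.5]
grip_width: 0.0
grasp_force: 0.0
```

```bash
python3 jp.py 1; python3 -c "
from h import *
ims={n:cv2.cvtColor(eyes.snapshot(n),4) for n in('side','scene')}
a=cv2.resize(ims['side'][170:270,320:400],None,fx=5,fy=5);b=cv2.resize(ims['scene'][150:250,235:315],None,fx=5,fy=5)
o=np.hstack([a,b]);o=(255*(o/255.)**.6).astype(np.uint8);cv2.imwrite('pics/c8.png',o)"
```

```text
t 20.05 tcp jig mm [-58.5 157.2] z 103.3 F [ 0.2  0.3 -0.5]
side 444 [-93.5  47.8] [-39.6 110.4]
[[-93.5999984741211, 47.79999923706055], [-39.79999923706055, 47.5], [-39.5, 110.0999984741211], [-93.30000305175781, 110.4000015258789]]
scene 564 [-84.2  34.5] [-35.4 114.2]
[[-84.19999694824219, 34.5], [-35.5, 34.400001525878906], [-35.400001525878906, 114.19999694824219], [-84.0, 114.19999694824219]]
```

View pics/c8.png

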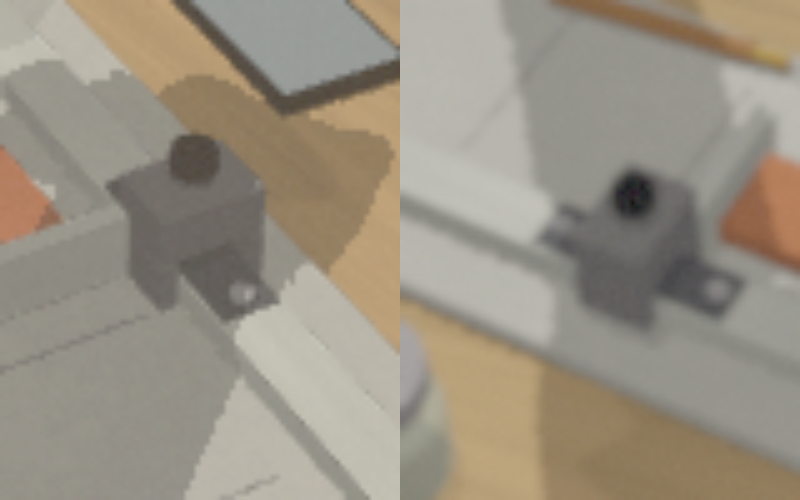

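The stop sits exactly where it was when it seated (knob at 195,155 and 632,193). The tile's end lies square against the blade, and the robot is clear.

```bash
python3 -c "
from rig import workorder
print(workorder.close_job())"
```

```text
the job is handed in; nothing more can be done
None
```

The job is handed in at about 20 s of the 51 s allowed, though the result wasn't reported: by camera and force readings the stop is seated in the notch, the tile's end is square against the blade, and the robot is clear; on the way the fingertips, sitting about 17.5 mm above their stated height, pushed the knob instead of the block at first and briefly slid onto the tile's top without moving it.

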